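# Level the raised cup shelf with a spirit level and its screw foot

### The job

The raised wooden cup shelf stands crooked. Lay the pocket spirit level gently on its board, flat and lengthwise beside the black knob, and let go of it; then turn the knob of the screw foot until the bubble stands between the two ring marks. Then press lightly and steadily down on the middle of the level with the fingertips and finish while still pressing, the bubble between its marks, so that I can tighten the foot's lock nut; leave the mugs, glasses, bowl and spoons alone.

Things in the scene. Friction and masses are not known exactly. Their poses are not given: they have to be found in the camera images.
- riser_board: light-wood board of the raised cup shelf, 160 (x) x 300 (y) x 18 mm, top 85 mm above the worktop when level. Origin on the worktop between its two fixed feet, 125 mm toward +y from the board's middle; +y runs from the knob to the fixed feet, z is the board's normal. It tilts about the fixed feet as the screw foot turns, else is immovable; the knob end starts low by 2 to 5 mm.
- board_mid (a point): middle of the board's top face; axes as the board. The knob's axis is 115 mm toward -y of it. Room for the middle of the level: within 40 mm in x of this point, from 10 mm toward -y to 55 mm toward +y of it (best 25 mm toward +y).
- knob_top (a point): top centre of the black ribbed knob on the screw foot: round, 36 mm wide, 34 mm high, top 132 mm over the worktop (the knob keeps its height, the board moves on the thread), 13 mm clear of the board; upright axis. Right-hand thread, 10 mm a turn: clockwise from above raises the knob end 1.6 mm a radian and moves the bubble 4 mm. Friction 0.08 N m; stays where left; no stop within 2 rad of level.
- spirit_level: pocket spirit level, aluminium, yellow web, black end caps: 160 (x) x 26 (y) x 36 mm (z), 0.25 kg. Origin: centre of its underside. The green vial lies in the middle 58 mm of its top, along x; the flat top on either side of it may be pressed with the fingertips. Starts upright on the worktop.
- vial (a point): centre of the level's top face, over the vial, 36 mm above its underside
- bubble (a joint): place of the pale bubble along the vial in m: 0 centred, positive toward the level's +x, range +-0.016. Bubble 16 mm long, black ring marks 21 mm apart: it is between them within +-0.0025. It floats to the higher end, 10.5 mm a degree of slope, and takes about 1.5 s to come to rest.
- mug_a: white mug, 84x123x91 mm, stands by; origin under its middle
- mug_c: white mug, 85x116x98 mm, stands by; origin under its middle
- tumbler_a: glass tumbler, 81x81x93 mm, stands by; origin under its middle
- tumbler_b: glass tumbler, 81x81x93 mm, stands by; origin under its middle
- coffee_scoop: steel coffee scoop, 47x144x24 mm, lies by; origin under its middle
- small_bowl: small blue-grey bowl, 64x65x35 mm, stands by; origin under its middle
- teaspoon: steel teaspoon, 130x26x11 mm, lies by; origin under its middle

How it is judged:
By the outcome, as a careful person would: the job done as asked, in the order asked, and still so for the second after the job is handed in, while the arm keeps its last pose, push and grip.
It also fails if it takes over 72 s, if anything falls off the work surface, if the arm or the gripper's body presses on something with over 40 N, if the wrist force passes 120 N, or if a joint passes its speed limit or range.

### The arm

A 6-joint arm with a two-finger parallel gripper is mounted at the origin on a cart in front of the work surface, level with it; the furniture and walls round the work are solid. World frame = base frame: x ahead of the robot, y to its left, z up, the work surface at z = 0. Lengths are in m, angles in rad, forces in N, time in s.
With the tool pointing down it reaches from about 0.375 to 0.75 m from the base axis. Payload 9 kg.
Tool frame: the origin (TCP) lies between the finger pads; the fingertips stand 14 mm ahead of it and the grasp point (between the pads) lies 5 mm behind it; z points along the fingers, y is the line along which they close (so a half turn about z gives the same grasp; the last joint's range is limited). The gripper opens to 85 mm and grips with 20 to 120 N. Pads are 22 mm wide; open, the fingers measure 114 mm over their backs; the gripper's body (76 mm by 85 mm) begins 54 mm behind the grasp point. The pads swing forward as they close: fully open they stand 13 mm farther back than shut.
Start: joints at [0.982, 0.104, 0.097, 1.564, 0, 1.353], TCP at [0.217, 0.559, 0.245] pointing down, gripper open.
Joint ranges: [-2.99, 2.99], [-0.84, 1.86], [-1.1, 1.16], [-1.84, 2.11], [-1.51, 1.56], [-3.14, 3.14]. Speed limits (rad/s): [2.22, 2.22, 2.57, 3.14, 3.14, 3.14].

### API

Orientations are given as [roll, pitch, yaw] about the fixed x, y, z axes, in that order (R = Rz(yaw) Ry(pitch) Rx(roll)).
In Python, from cell import ctrl gives the robot as it stands.
- The arm moves only by the shell command python3 -m creep 'ROWS' [OPENING]. ROWS is JSON, a list of rows, each an object with "slide": the shift along the tool's x, y, z in mm, a list of three; "turn": the turn, a rotation vector about the tool's x, y, z in rad, a list of three. A call has 1 to 8 rows; each row is the pose to reach, as a shift and turn from the pose commanded when the call began, along the tool's axes at that moment; what a row does not reach only later rows make up. A row lasts 1/10 s, in which the tool goes at most 50 mm and 8.59 degrees, less where a joint would pass 70% of its speed; a pose out of reach is approached as far as the arm can. A call with a gripper value outside its range is refused whole. OPENING is the opening in per cent of the stroke, from 0 (shut) to 100 (fully open), set as the call begins (- or left out, the last holds). The fingers move at their own pace and stop on an object; the grip force is fixed at half the most. Time passes only in rows, so rows that repeat a pose let the fingers close. It gives the time, the measured TCP pose, the force, the opening and the grip force at its end, in the units of the state.
- ctrl.get_state(): the state, without advancing time (a new reading comes with each control period).
- ctrl.grab_frame(name): name is "scene" or "top" or "wrist"; returns a dict with "img" (480x640x3 uint8, blue, green, red), "z_map" (480x640 float32, m along the optical axis (not along the pixel's ray), 0 where there is no reading), "intrinsics" (3x3 intrinsics, pixels), "k1" (the pictures are not rectified: a ray, as slopes to the right and down, at radius r is drawn at 1 + k1 r^2 times it, then the intrinsics apply), "origin" and "orientation" of the camera in the world; the wrist camera has in their place "T_tool_cam" (4x4, takes a point from camera to tool coordinates, whose origin is the TCP and whose axes are the flange's). Camera axes: x right, y up, looking along -z (the intrinsics and any distortion apply to the point x, -y, -z); pixel columns grow to the right and rows downward; lengths in m; the calibration is good to about 2 mm. A picture is of the moment at which its call begins: read the wrist's pose just before it.
- ctrl.job_done(): hands the job in; it is judged then, once.
The state is a dict: "clock": time; "joint_pos": joint angles; "qvel": joint speeds; "tau": joint torques, N m; "eef_pos": TCP position; "eef_rot": TCP orientation; "contact_force": force on the tool from outside, world axes, zero at the start; "ft_torque": the same for the moment, N m; "finger_gap": finger opening in m; "grip_force": force on a finger pad.
Only numpy, scipy, OpenCV 4.12 (cv2) and the standard library are available. Lean on these libraries where they do the work, as an engineer would, in place of code of your own. Each camera call takes 0.05 s, during which the arm holds its last target. There are 200 camera calls.

## Working session

There is one attempt and no reset: what is moved stays moved. The work goes in short steps, Python scripts to look and compute and a shell command to move; the robot and the scene stay as the last step left them, time stands still between calls to the robot, and variables do not carry over. Pictures are saved under pics/ and viewed, at most 10 in all, crops included, and the job is handed in when it is done.

```bash
ls; mkdir -p pics
cat > h.py <<'E'
import numpy as np, cv2
from scipy.spatial.transform import Rotation as R
from cell import ctrl
def pose(s):
    T=np.eye(4);T[:3,:3]=R.from_euler('xyz',s['eef_rot']).as_matrix();T[:3,3]=s['eef_pos'];return T
def grab(n,fn=None):
    s=ctrl.get_state();f=ctrl.grab_frame(n)
    if 'T_tool_cam' in f: T=pose(s)@np.array(f['T_tool_cam'])
    else:
        T=np.eye(4);o=np.array(f['orientation'],float);T[:3,:3]=o if o.shape==(3,3) else R.from_euler('xyz',o).as_matrix();T[:3,3]=f['origin']
    f['T']=T
    if fn: cv2.imwrite(fn,f['img'])
    return f
def pt(f,u,v,z=None):
    """pixel->world: by depth map, or intersect world plane z"""
    K=np.array(f['intrinsics']);k=float(f['k1'])
    d=cv2.undistortPoints(np.array([[[u,v]]],np.float64),K,np.array([k,0,0,0.]))[0,0]
    r=np.array([d[0],-d[1],-1.]);T=f['T']
    if z is None:
        D=np.median(f['z_map'][int(v)-1:int(v)+2,int(u)-1:int(u)+2]);return T[:3,3]+T[:3,:3]@(r*D)
    w=T[:3,:3]@r;return T[:3,3]+w*(z-T[2,3])/w[2]
E
python3 - <<'E'
from h import *
import pickle
for n in('top','scene'):
    f=grab(n,f'pics/{n}0.png');pickle.dump(f,open(n+'.pkl','wb'));print(n,f['T'].round(3),f['k1'])
print(ctrl.get_state())
E
```

```text
pics
top [[-0.003  0.993 -0.121  0.412]
 [-1.    -0.004 -0.005 -0.094]
 [-0.005  0.121  0.993  1.495]
 [ 0.     0.     0.     1.   ]] -0.10742414481119641
scene [[ 0.785  0.277 -0.554 -0.049]
 [-0.619  0.361 -0.697 -0.874]
 [ 0.007  0.891  0.454  0.621]
 [ 0.     0.     0.     1.   ]] -0.12184754740192942
{'clock': 0.1, 'joint_pos': array([9.82284254e-01, 1.04626880e-01, 9.65376903e-02, 1.56384545e+00,
       3.72449477e-05, 1.35310053e+00]), 'qvel': array([ 0.0007349 , -0.00399718,  0.00286141,  0.0013111 , -0.00115966,
       -0.00209113]), 'tau': array([ 3.95651849e-03, -5.58204281e+01,  5.04722106e+01,  1.29641875e-02,
       -3.73264975e-04, -8.83619578e-06]), 'eef_pos': array([0.21725658, 0.55900617, 0.24460234]), 'eef_rot': array([-3.14048925e+00, -2.82219557e-04,  2.77077620e+00]), 'contact_force': array([-0.09885223,  0.22386881,  1.11190523]), 'ft_torque': array([0.00277565, 0.00486611, 0.0244716 ]), 'grip_force': 0.0, 'finger_gap': 0.08547104676034865}
```

View pics/top0.png

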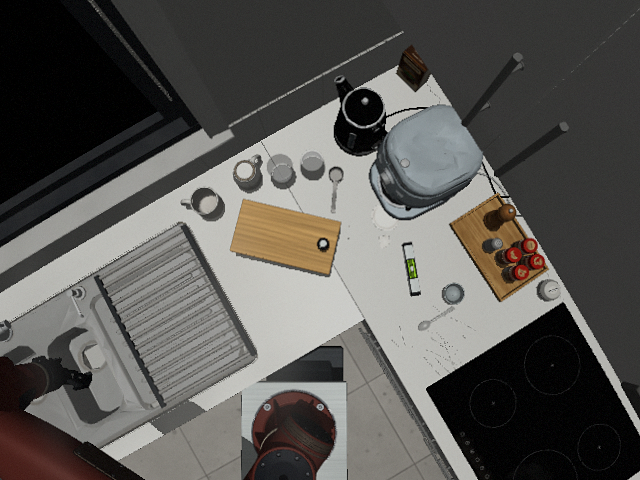

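View pics/scene0.png

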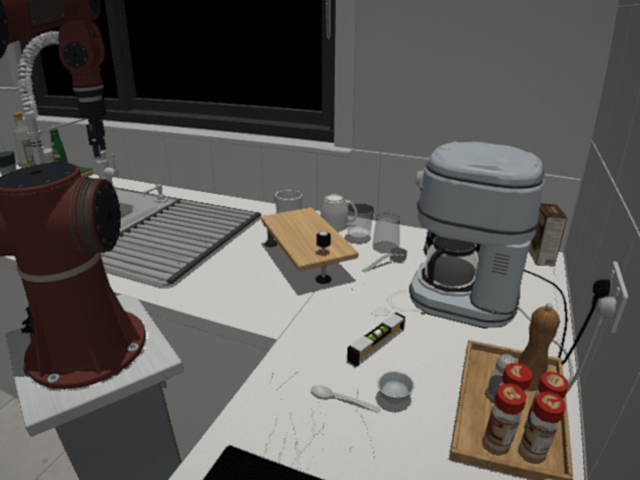

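The top view shows the board with corners at about (244,199), (341,221), (331,276) and (231,251). The knob is at (323,244). The level runs from (407,243) to (416,295), with the spoons, mugs and tumblers clear of it.

Run:
```python
from h import *
import pickle
f=pickle.load(open('top.pkl','rb'))
for u,v in [(244,199),(341,221),(331,276),(231,251)]: print('board',pt(f,u,v,.083).round(3),pt(f,u+ (3 if u<300 else -4),v+(3 if v<230 else -4)).round(3))
print('knob',pt(f,323,244,.132).round(3),pt(f,323,244).round(3))
for u,v in [(407,243),(416,295),(411,269)]: print('lvl',pt(f,u,v,.036).round(3),pt(f,u,v).round(3))
im=f['img']
a=cv2.resize(im[185:305,215:355],None,fx=4,fy=4,interpolation=cv2.INTER_CUBIC)
b=cv2.resize(im[235:303,385:437],None,fx=7,fy=7,interpolation=cv2.INTER_CUBIC)
c=np.zeros((480,560+228,3),np.uint8);c[:480,:560]=a;c[:476,560:560+228]=b[:, :228]
cv2.imwrite('pics/crop1.png',c)
w=grab('wrist');print(np.array(w['T_tool_cam']).round(4),np.array(w['intrinsics']).round(1))
```

```text
board [0.693 0.144 0.083] [0.684 0.135 0.082]
board [ 0.626 -0.143  0.083] [ 0.617 -0.131  0.082]
board [ 0.465 -0.113  0.083] [ 0.477 -0.101  0.079]
board [0.538 0.179 0.083] [0.55  0.17  0.086]
knob [ 0.553 -0.09   0.132] [ 0.553 -0.09   0.131]
lvl [ 0.565 -0.343  0.036] [ 0.565 -0.344  0.034]
lvl [ 0.409 -0.367  0.036] [ 0.409 -0.374 -0.001]
lvl [ 0.486 -0.354  0.036] [ 0.486 -0.354  0.035]
[[ 1.000e-04  9.582e-01  2.860e-01  7.120e-02]
 [ 1.000e+00 -1.000e-04  0.000e+00  5.000e-04]
 [ 1.000e-04  2.860e-01 -9.582e-01 -1.291e-01]
 [ 0.000e+00  0.000e+00  0.000e+00  1.000e+00]] [[390.6   0.  319.9]
 [  0.  390.6 233.6]
 [  0.    0.    1. ]]
```

View pics/crop1.png

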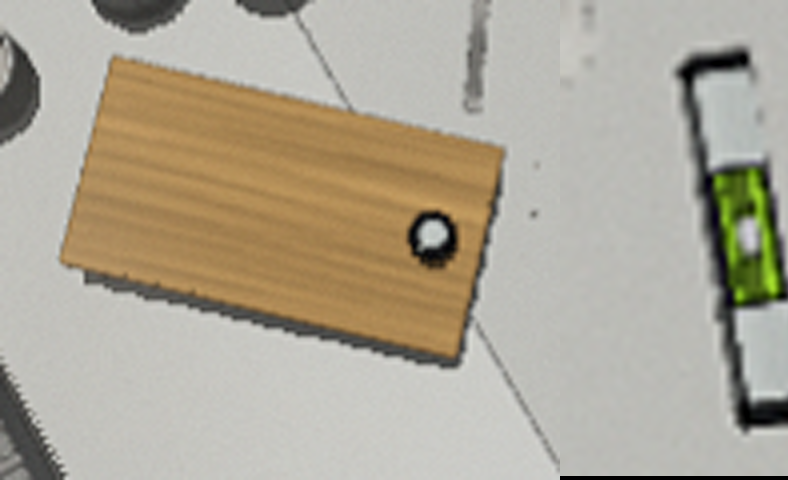

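The crop agrees with those pixels. Board middle is about (0.580, 0.017), with its long axis at 76.4°. The knob is at (0.553, -0.092) and the level's middle at (0.488, -0.355), axis about 8.7°. The sizes match the 300 × 160 mm board and 160 mm level.

```bash
cat >> h.py <<'E'
def go(x,y,z,yawdeg,base=None):
    T=pose(ctrl.get_state()) if base is None else base
    G=np.eye(4);G[:3,:3]=R.from_euler('xyz',[np.pi,0,np.radians(yawdeg)]).as_matrix();G[:3,3]=[x,y,z]
    D=np.linalg.inv(T)@G
    print('slide',(D[:3,3]*1000).round(1).tolist(),'turn',R.from_matrix(D[:3,:3]).as_rotvec().round(4).tolist())
E
python3 -c "
from h import *
go(.5,.1,.26,173);go(.488,-.355,.2,188.7)"
```

```text
slide [-429.9, -325.4, -15.1] turn [-0.001, -0.0004, -0.2486]
slide [-583.6, -753.8, 45.3] turn [-0.0009, -0.0005, -0.5226]
```

```bash
python3 -m creep '[{"slide":[-40,-30,-15],"turn":[0,0,-0.05]},{"slide":[-80,-60,-15],"turn":[0,0,-0.1]},{"slide":[-120,-90,-15],"turn":[0,0,-0.15]},{"slide":[-160,-120,-15],"turn":[0,0,-0.2]},{"slide":[-200,-150,-15],"turn":[0,0,-0.25]},{"slide":[-240,-180,-15],"turn":[0,0,-0.25]},{"slide":[-280,-210,-15],"turn":[0,0,-0.25]},{"slide":[-320,-245,-15],"turn":[0,0,-0.25]}]'
python3 -c "
from h import *
go(.5,.1,.26,173);go(.488,-.355,.2,188.7)"
```

```text
clock: 0.95
eef_pos: [0.4252, 0.2178, 0.2602]
eef_rot: [3.141, 0.0, 3.021]
contact_force: [0.8, 0.0, 0.4]
finger_gap: 0.0851
grip_force: 0.0
slide [-88.5, -107.9, 0.2] turn [0.0002, 0.0002, 0.0015]
slide [-131.3, -561.0, 60.1] turn [0.0002, 0.0003, -0.2725]
```

```bash
python3 -m creep '[{"slide":[-30,-38,0],"turn":[0,0,0]},{"slide":[-60,-76,0],"turn":[0,0,0]},{"slide":[-80,-120,0],"turn":[0,0,-0.05]},{"slide":[-90,-168,0],"turn":[0,0,-0.1]},{"slide":[-95,-217,0],"turn":[0,0,-0.15]},{"slide":[-100,-266,0],"turn":[0,0,-0.2]},{"slide":[-105,-315,0],"turn":[0,0,-0.27]},{"slide":[-110,-364,0],"turn":[0,0,-0.27]}]'
python3 -c "
from h import *
go(.488,-.355,.2,188.7)"
```

```text
clock: 1.75
eef_pos: [0.4893, -0.157, 0.2602]
eef_rot: [3.142, 0.0, -2.99]
contact_force: [1.5, 0.3, 0.2]
finger_gap: 0.0855
grip_force: 0.0
slide [31.1, -195.5, 60.2] turn [0.0001, 0.0002, -0.0004]
```

```bash
python3 -m creep '[{"slide":[6,-40,12],"turn":[0,0,0]},{"slide":[12,-80,24],"turn":[0,0,0]},{"slide":[18,-120,36],"turn":[0,0,0]},{"slide":[25,-160,48],"turn":[0,0,0]},{"slide":[31,-195,60],"turn":[0,0,0]},{"slide":[31,-195,60],"turn":[0,0,0]},{"slide":[31,-195,60],"turn":[0,0,0]}]'
python3 - <<'E'
from h import *
import pickle
f=grab('wrist','pics/w1.png');pickle.dump(f,open('w1.pkl','wb'));print(ctrl.get_state()['eef_pos'])
E
```

```text
clock: 2.45
eef_pos: [0.4875, -0.3527, 0.1994]
eef_rot: [3.14, -0.001, -2.994]
contact_force: [-0.5, 1.0, 0.2]
finger_gap: 0.0853
grip_force: 0.0
[ 0.48798667 -0.35206546  0.20010821]
```

View pics/w1.png

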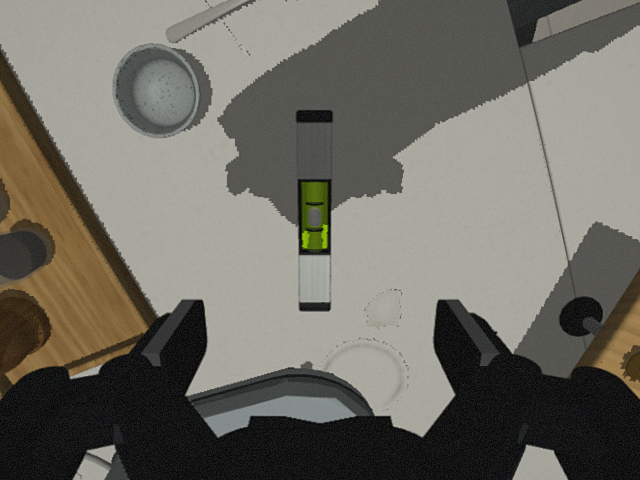

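The wrist view shows the level upright from (314,110) to (314,311). Its vial spans rows 180–254, the bubble is at (315,216), and no neighbouring object is within the fingers' width.

Run:
```python
from h import *
import pickle
f=pickle.load(open('w1.pkl','rb'))
a=pt(f,314.5,111,.036);b=pt(f,314.5,304,.036);c=pt(f,315,217,.036)
print(a,b,np.linalg.norm(a-b),(a+b)/2,c,pt(f,314,150),np.degrees(np.arctan2(*(b-a)[1::-1])))
print([pt(f,u,145,.036).round(4) for u in (297.5,332.5)])
```

```text
[ 0.41310172 -0.36781423  0.036     ] [ 0.56412961 -0.34589955  0.036     ] 0.15260956184209196 [ 0.48861567 -0.35685689  0.036     ] [ 0.49072439 -0.35614725  0.036     ] [ 0.44047374 -0.36420027  0.03641788] 8.256196907393676
[array([ 0.4387, -0.3767,  0.036 ]), array([ 0.4349, -0.3513,  0.036 ])]
```

```bash
python3 -c "
from h import *
go(.491,-.3562,.022,188.3)"
```

```text
slide [-2.4, -4.7, 178.1] turn [0.0009, -0.0002, 0.0041]
```

```bash
python3 -m creep '[{"slide":[-2.4,-4.5,40],"turn":[0,0,0.004]},{"slide":[-2.4,-4.5,80],"turn":[0,0,0.004]},{"slide":[-2.4,-4.5,120],"turn":[0,0,0.004]},{"slide":[-2.4,-4.5,150],"turn":[0,0,0.004]},{"slide":[-2.4,-4.5,170],"turn":[0,0,0.004]},{"slide":[-2.4,-4.5,178],"turn":[0,0,0.004]},{"slide":[-2.4,-4.5,178],"turn":[0,0,0.004]}]'
python3 -m creep '[{"slide":[0,0,0],"turn":[0,0,0]},{"slide":[0,0,0],"turn":[0,0,0]},{"slide":[0,0,0],"turn":[0,0,0]},{"slide":[0,0,0],"turn":[0,0,0]},{"slide":[0,0,0],"turn":[0,0,0]},{"slide":[0,0,0],"turn":[0,0,0]},{"slide":[0,0,0],"turn":[0,0,0]},{"slide":[0,0,0],"turn":[0,0,0]}]' 0
```

```text
clock: 3.2
eef_pos: [0.4912, -0.3554, 0.022]
eef_rot: [3.141, -0.0, -2.995]
contact_force: [-0.5, -0.0, -0.0]
finger_gap: 0.0855
grip_force: 0.0
clock: 4.0
eef_pos: [0.4916, -0.357, 0.0232]
eef_rot: [-3.141, 0.001, -2.996]
contact_force: [0.3, 0.5, 6.8]
finger_gap: 0.025
grip_force: 61.4
```

```bash
python3 -m creep '[{"slide":[0,0,-20],"turn":[0,0,0]},{"slide":[0,0,-60],"turn":[0,0,0]},{"slide":[0,0,-105],"turn":[0,0,0]},{"slide":[0,0,-150],"turn":[0,0,0]},{"slide":[0,0,-190],"turn":[0,0,0]},{"slide":[0,0,-200],"turn":[0,0,0]},{"slide":[0,0,-200],"turn":[0,0,0]}]'
python3 -c "
from h import *
go(.5864,.0413,.222,256.4)"
```

```text
clock: 4.7
eef_pos: [0.4917, -0.3572, 0.2236]
eef_rot: [-3.14, 0.001, -2.996]
contact_force: [0.2, -0.4, -2.6]
finger_gap: 0.0252
grip_force: 60.4
slide [-151.3, 380.6, 1.0] turn [-0.0027, 0.0001, -1.1883]
```

```bash
python3 -m creep '[{"slide":[-15,38,0],"turn":[0,0,-0.12]},{"slide":[-30,76,0],"turn":[0,0,-0.24]},{"slide":[-45,114,0],"turn":[0,0,-0.36]},{"slide":[-61,152,0],"turn":[0,0,-0.48]},{"slide":[-76,190,0],"turn":[0,0,-0.6]},{"slide":[-91,228,0],"turn":[0,0,-0.72]},{"slide":[-106,266,0],"turn":[0,0,-0.84]},{"slide":[-121,304,0],"turn":[0,0,-0.96]}]'
python3 -c "
from h import *
go(.5864,.0413,.222,256.4)"
```

```text
clock: 5.5
eef_pos: [0.5659, -0.0362, 0.2191]
eef_rot: [3.138, -0.001, -2.032]
contact_force: [0.4, -1.1, -2.5]
finger_gap: 0.0249
grip_force: 60.4
slide [-78.6, 16.1, -2.8] turn [0.0041, -0.0001, -0.2234]
```

```bash
python3 -m creep '[{"slide":[-30,6,0],"turn":[0,0,-0.1]},{"slide":[-60,12,0],"turn":[0,0,-0.2]},{"slide":[-78,16,0],"turn":[0,0,-0.222]},{"slide":[-78,16,30],"turn":[0,0,-0.222]},{"slide":[-78,16,60],"turn":[0,0,-0.222]},{"slide":[-78,16,85],"turn":[0,0,-0.222]},{"slide":[-78,16,100],"turn":[0,0,-0.222]},{"slide":[-78,16,100],"turn":[0,0,-0.222]}]'
python3 - <<'E'
from h import *
f=grab('wrist','pics/w2.png')
go(.5864,.0413,.108,256.4);print(ctrl.get_state()['eef_pos'])
E
```

```text
clock: 6.3
eef_pos: [0.5851, 0.039, 0.118]
eef_rot: [3.135, -0.0, -1.814]
contact_force: [0.2, -0.6, -2.2]
finger_gap: 0.0252
grip_force: 60.4
slide [-2.5, 0.5, 12.4] turn [0.0034, -0.0002, -0.0064]
[0.58632395 0.03879603 0.12042315]
```

View pics/w2.png

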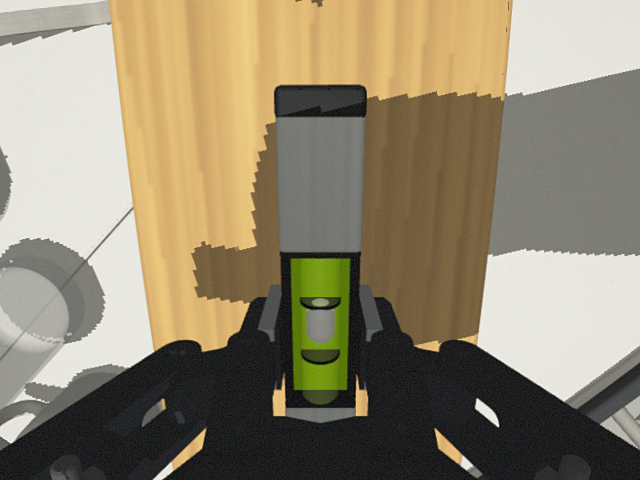

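The held level lies parallel to the board edges and centred on the board, with its vial at (320,325). The knob end is at the top of the picture.

```bash
python3 -m creep '[{"slide":[-2,0,4],"turn":[0.003,0,0]},{"slide":[-2,0,7],"turn":[0.003,0,0]},{"slide":[-2,0,9],"turn":[0.003,0,0]},{"slide":[-2,0,10],"turn":[0.003,0,0]},{"slide":[-2,0,10],"turn":[0.003,0,0]}]'
```

```text
clock: 6.85
eef_pos: [0.5882, 0.0406, 0.1125]
eef_rot: [-3.138, 0.0, -1.814]
contact_force: [-0.5, -0.3, -3.0]
finger_gap: 0.025
grip_force: 60.4
```

```bash
python3 -m creep '[{"slide":[0,0,1],"turn":[0,0,0]},{"slide":[0,0,2],"turn":[0,0,0]},{"slide":[0,0,3],"turn":[0,0,0]},{"slide":[0,0,3],"turn":[0,0,0]}]';python3 -m creep '[{"slide":[0,0,1],"turn":[0,0,0]},{"slide":[0,0,1.5],"turn":[0,0,0]},{"slide":[0,0,1.5],"turn":[0,0,0]}]'
```

```text
clock: 7.25
eef_pos: [0.588, 0.0406, 0.1091]
eef_rot: [-3.139, 0.0, -1.814]
contact_force: [0.4, -1.0, -1.8]
finger_gap: 0.0249
grip_force: 60.4
clock: 7.55
eef_pos: [0.5881, 0.0406, 0.1078]
eef_rot: [-3.139, 0.0, -1.814]
contact_force: [-0.8, -0.1, -2.3]
finger_gap: 0.0249
grip_force: 60.4
```

```bash
for i in 1 2; do python3 -m creep '[{"slide":[0,0,0.5],"turn":[0,0,0]},{"slide":[0,0,1],"turn":[0,0,0]},{"slide":[0,0,1],"turn":[0,0,0]}]'|grep -E 'pos|contact'; done
```

```text
eef_pos: [0.5883, 0.0405, 0.1073]
contact_force: [-2.0, 0.0, 2.7]
eef_pos: [0.5884, 0.0404, 0.1068]
contact_force: [-4.8, -2.7, 7.0]
```

```bash
python3 -m creep '[{"slide":[0,0,0],"turn":[0,0,0]},{"slide":[0,0,0],"turn":[0,0,0]},{"slide":[0,0,0],"turn":[0,0,0]},{"slide":[0,0,0],"turn":[0,0,0]},{"slide":[0,0,0],"turn":[0,0,0]},{"slide":[0,0,0],"turn":[0,0,0]}]' 75; python3 -m creep '[{"slide":[0,0,-20],"turn":[0,0,0]},{"slide":[0,0,-60],"turn":[0,0,0]},{"slide":[0,0,-105],"turn":[0,0,0]},{"slide":[0,0,-120],"turn":[0,0,0]},{"slide":[0,0,-120],"turn":[0,0,0]},{"slide":[0,0,-120],"turn":[0,0,0]},{"slide":[0,0,-120],"turn":[0,0,0]},{"slide":[0,0,-120],"turn":[0,0,0]}]'
python3 - <<'E'
from h import *
import pickle
f=grab('wrist','pics/w3.png');pickle.dump(f,open('w3.pkl','wb'))
E
```

```text
clock: 8.75
eef_pos: [0.5881, 0.0406, 0.1057]
eef_rot: [-3.139, 0.0, -1.814]
contact_force: [-1.3, -0.0, -0.1]
finger_gap: 0.0643
grip_force: 0.0
clock: 9.55
eef_pos: [0.5871, 0.0408, 0.2241]
eef_rot: [-3.141, -0.0, -1.814]
contact_force: [0.2, -0.3, -0.1]
finger_gap: 0.0642
grip_force: 0.0
```

View pics/w3.png

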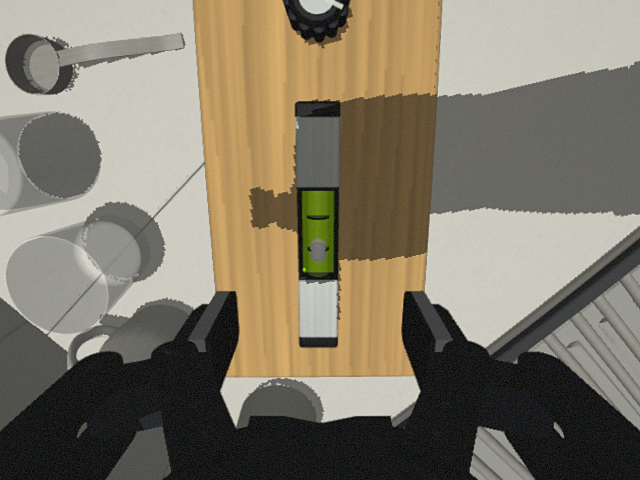

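The level lies along the board on its centre line with nothing under it. The bubble is at (318,250) against the vial centre (318,234), so about 10.5 mm toward the fixed feet. That means roughly 2.6 rad clockwise. The knob is at the top edge, around (318,5).

```bash
python3 -c "
from h import *
go(.5535,-.092,.235,256.4)"
```

```text
slide [137.0, 0.6, -10.6] turn [-0.0009, -0.0001, -0.0063]
```

```bash
python3 -m creep '[{"slide":[40,0.5,-10],"turn":[0,0,-0.006]},{"slide":[85,0.5,-10],"turn":[0,0,-0.006]},{"slide":[120,0.5,-10],"turn":[0,0,-0.006]},{"slide":[137,0.5,-10],"turn":[0,0,-0.006]},{"slide":[137,0.5,-10],"turn":[0,0,-0.006]},{"slide":[137,0.5,-10],"turn":[0,0,-0.006]}]' | grep pos
cat > knob.py <<'E'
from h import *
f=grab('wrist');K=np.array(f['intrinsics'])
z=f['z_map'];v,u=np.nonzero((z>0.05)&(z<.5))
d=cv2.undistortPoints(np.stack([u,v],1).astype(float)[:,None],K,np.array([float(f['k1']),0,0,0]))[:,0]
P=np.c_[d[:,0],-d[:,1],-np.ones(len(u))]*z[v,u][:,None]
W=P@f['T'][:3,:3].T+f['T'][:3,3]
m=(abs(W[:,2]-.132)<.006)&(np.hypot(W[:,0]-.5535,W[:,1]+.092)<.035)
Q=W[m];c,r=cv2.minEnclosingCircle(Q[:,:2].astype(np.float32));print(m.sum(),Q.mean(0),c,r,np.median(Q[:,2]))
go(*c,.116,256.4)
E
python3 knob.py
```

```text
eef_pos: [0.5541, -0.092, 0.2353]
2176 [ 0.55797812 -0.09144734  0.13164381] (0.5583338737487793, -0.09006274491548538) 0.01805846020579338 0.1322468959825571
slide [-2.3, -3.4, 119.5] turn [-0.0025, 0.0005, 0.0001]
```

```bash
python3 -m creep '[{"slide":[-2,-3.5,35],"turn":[0,0,0]},{"slide":[-2,-3.5,75],"turn":[0,0,0]},{"slide":[-2,-3.5,105],"turn":[0,0,0]},{"slide":[-2,-3.5,119],"turn":[0,0,0]},{"slide":[-2,-3.5,119],"turn":[0,0,0]},{"slide":[-2,-3.5,119],"turn":[0,0,0]}]'
python3 -m creep '[{"slide":[0,0,0],"turn":[0,0,0]},{"slide":[0,0,0],"turn":[0,0,0]},{"slide":[0,0,0],"turn":[0,0,0]},{"slide":[0,0,0],"turn":[0,0,0]},{"slide":[0,0,0],"turn":[0,0,0]},{"slide":[0,0,0],"turn":[0,0,0]}]' 0
python3 -c "
from h import *
print(ctrl.get_state()['joint_pos'])"
```

```text
clock: 10.85
eef_pos: [0.5591, -0.0908, 0.1182]
eef_rot: [-3.137, -0.0, -1.808]
contact_force: [-0.6, 0.3, 0.1]
finger_gap: 0.064
grip_force: 0.0
clock: 11.45
eef_pos: [0.5566, -0.0907, 0.1188]
eef_rot: [3.141, -0.001, -1.808]
contact_force: [-18.0, 4.1, 17.6]
finger_gap: 0.0344
grip_force: 58.9
[-3.93047342e-01  1.03319524e-02 -2.29497790e-01  1.33125923e+00
 -7.23002615e-04 -1.72634903e+00]
```

```bash
python3 -m creep '[{"slide":[0,2,-1.3],"turn":[0,0,0]},{"slide":[0,2,-1.3],"turn":[0,0,0]},{"slide":[0,2,-1.3],"turn":[0,0,0]}]'
```

```text
clock: 11.75
eef_pos: [0.5564, -0.0907, 0.119]
eef_rot: [-3.139, -0.0, -1.808]
contact_force: [-6.2, 1.6, 5.8]
finger_gap: 0.0344
grip_force: 62.4
```

```bash
python3 -m creep '[{"slide":[0,1,-0.6],"turn":[0,0,0.1]},{"slide":[0,1,-0.6],"turn":[0,0,0.22]},{"slide":[0,1,-0.6],"turn":[0,0,0.34]},{"slide":[0,1,-0.6],"turn":[0,0,0.46]},{"slide":[0,1,-0.6],"turn":[0,0,0.58]},{"slide":[0,1,-0.6],"turn":[0,0,0.7]},{"slide":[0,1,-0.6],"turn":[0,0,0.8]},{"slide":[0,1,-0.6],"turn":[0,0,0.8]}]'
```

```text
clock: 12.55
eef_pos: [0.5557, -0.0902, 0.119]
eef_rot: [-3.14, 0.003, -2.61]
contact_force: [-2.5, 3.0, 2.0]
finger_gap: 0.0344
grip_force: 61.9
```

Turning well with low forces; continue.

```bash
python3 -m creep '[{"slide":[0,0,0],"turn":[0,0,0.12]},{"slide":[0,0,0],"turn":[0,0,0.24]},{"slide":[0,0,0],"turn":[0,0,0.36]},{"slide":[0,0,0],"turn":[0,0,0.48]},{"slide":[0,0,0],"turn":[0,0,0.6]},{"slide":[0,0,0],"turn":[0,0,0.72]},{"slide":[0,0,0],"turn":[0,0,0.84]},{"slide":[0,0,0],"turn":[0,0,0.9]}]'; python3 -m creep '[{"slide":[0,0,0],"turn":[0,0,0.12]},{"slide":[0,0,0],"turn":[0,0,0.24]},{"slide":[0,0,0],"turn":[0,0,0.36]},{"slide":[0,0,0],"turn":[0,0,0.48]},{"slide":[0,0,0],"turn":[0,0,0.6]},{"slide":[0,0,0],"turn":[0,0,0.72]},{"slide":[0,0,0],"turn":[0,0,0.84]},{"slide":[0,0,0],"turn":[0,0,0.9]}]'
python3 -c "
from h import *
print(ctrl.get_state()['joint_pos'],ctrl.get_state()['ft_torque'])"
```

```text
clock: 13.35
eef_pos: [0.5556, -0.0894, 0.119]
eef_rot: [3.139, 0.003, 2.775]
contact_force: [-2.2, 7.3, 3.1]
finger_gap: 0.0347
grip_force: 62.1
clock: 14.15
eef_pos: [0.5561, -0.0888, 0.119]
eef_rot: [3.137, -0.001, 1.875]
contact_force: [1.7, 10.4, 1.8]
finger_gap: 0.0343
grip_force: 62.0
[-0.39256944  0.0025482  -0.23696639  1.32803365  0.00387235  0.87386525] [1.91085481 0.11266098 0.14546696]
```

```bash
python3 -m creep '[{"slide":[0,0,0],"turn":[0,0,0]},{"slide":[0,0,0],"turn":[0,0,0]},{"slide":[0,0,0],"turn":[0,0,0]},{"slide":[0,0,0],"turn":[0,0,0]},{"slide":[0,0,0],"turn":[0,0,0]},{"slide":[0,0,0],"turn":[0,0,0]}]' 75;python3 -m creep '[{"slide":[0,0,-20],"turn":[0,0,0]},{"slide":[0,0,-60],"turn":[0,0,0]},{"slide":[0,0,-100],"turn":[0,0,0]},{"slide":[0,0,-110],"turn":[0,0,0]},{"slide":[0,0,-110],"turn":[0,0,0]}]'; python3 -c "
from h import *
go(.588,.041,.225,166.1)"
```

```text
clock: 14.75
eef_pos: [0.5555, -0.0905, 0.1187]
eef_rot: [3.139, 0.002, 1.875]
contact_force: [0.0, 0.6, 0.5]
finger_gap: 0.0643
grip_force: 0.0
clock: 15.25
eef_pos: [0.5562, -0.0908, 0.2307]
eef_rot: [3.136, 0.004, 1.875]
contact_force: [-0.3, 0.9, 0.1]
finger_gap: 0.064
grip_force: 0.0
slide [116.2, 69.7, 5.7] turn [0.003, 0.0063, -1.024]
```

```bash
python3 -m creep '[{"slide":[16,10,5.5],"turn":[0,0,-0.13]},{"slide":[32,20,5.5],"turn":[0,0,-0.26]},{"slide":[48,30,5.5],"turn":[0,0,-0.4]},{"slide":[64,40,5.5],"turn":[0,0,-0.54]},{"slide":[80,50,5.5],"turn":[0,0,-0.68]},{"slide":[96,60,5.5],"turn":[0,0,-0.82]},{"slide":[116,70,5.5],"turn":[0,0,-0.96]},{"slide":[116,70,5.5],"turn":[0.003,0.006,-1.024]}]' 85;python3 -m creep '[{"slide":[0,0,0],"turn":[0,0,0]},{"slide":[0,0,0],"turn":[0,0,0]},{"slide":[0,0,0],"turn":[0,0,0]}]'
python3 - <<'E'
from h import *
import pickle
f=grab('wrist','pics/w4.png');pickle.dump(f,open('w4.pkl','wb'))
E
```

```text
clock: 16.05
eef_pos: [0.5865, 0.0437, 0.2209]
eef_rot: [3.141, -0.006, 2.906]
contact_force: [0.5, -0.8, -0.6]
finger_gap: 0.072
grip_force: 0.0
clock: 16.35
eef_pos: [0.587, 0.0409, 0.2224]
eef_rot: [3.141, -0.004, 2.897]
contact_force: [-0.1, 0.2, 1.1]
finger_gap: 0.0731
grip_force: 0.0
```

View pics/w4.png

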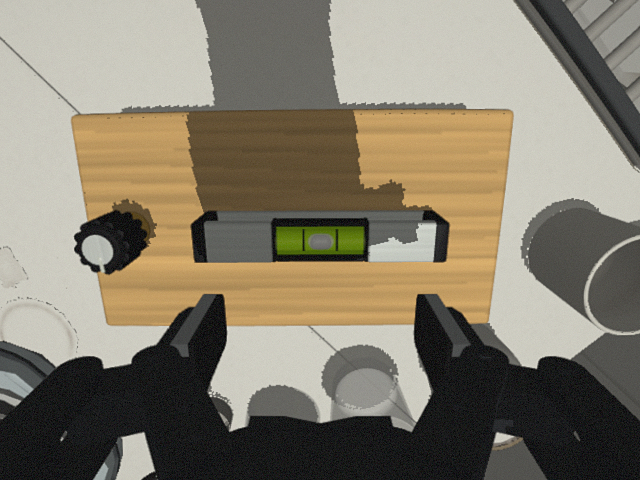

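The bubble at (320.5,242) sits midway between the ring marks at 304 and 337, so the shelf is level. The level's top runs from (193,242) to (447,242).

Run:
```python
from h import *
import pickle
f=pickle.load(open('w4.pkl','rb'))
c=pt(f,320.5,242,.121);a=pt(f,215,242,.121);b=pt(f,430,242,.121);print(c,pt(f,240,242),pt(f,250,115),a,b)
go(c[0],c[1],.140,np.degrees(np.arctan2(*(b-a)[1::-1]))+90)
```

```text
[0.58974048 0.04089572 0.121     ] [ 0.57750028 -0.00748762  0.12149095] [0.50462279 0.01442853 0.08519809] [ 0.57384229 -0.02280366  0.121     ] [0.60629416 0.1070316  0.121     ]
slide [-2.9, 0.6, 82.7] turn [0.0003, -0.0039, 0.0003]
```

```bash
python3 -m creep '[{"slide":[-3,0.6,30],"turn":[0,-0.004,0]},{"slide":[-3,0.6,60],"turn":[0,-0.004,0]},{"slide":[-3,0.6,76],"turn":[0,-0.004,0]},{"slide":[-3,0.6,83],"turn":[0,-0.004,0]},{"slide":[-3,0.6,83],"turn":[0,-0.004,0]},{"slide":[-3,0.6,83],"turn":[0,-0.004,0]}]';python3 -m creep '[{"slide":[0,0,2],"turn":[0,0,0]},{"slide":[0,0,4],"turn":[0,0,0]},{"slide":[0,0,5],"turn":[0,0,0]},{"slide":[0,0,5],"turn":[0,0,0]}]'; python3 -m creep '[{"slide":[0,0,1],"turn":[0,0,0]},{"slide":[0,0,2],"turn":[0,0,0]},{"slide":[0,0,3],"turn":[0,0,0]},{"slide":[0,0,3],"turn":[0,0,0]}]'
```

```text
clock: 17.0
eef_pos: [0.5907, 0.0411, 0.1416]
eef_rot: [3.141, 0.002, 2.899]
contact_force: [-0.8, 0.4, -0.7]
finger_gap: 0.0724
grip_force: 0.0
clock: 17.4
eef_pos: [0.5901, 0.0413, 0.1352]
eef_rot: [3.141, 0.001, 2.899]
contact_force: [-0.4, 0.2, 0.4]
finger_gap: 0.0727
grip_force: 0.0
clock: 17.8
eef_pos: [0.59, 0.0413, 0.132]
eef_rot: [3.141, 0.0, 2.899]
contact_force: [0.3, -0.4, 0.3]
finger_gap: 0.0724
grip_force: 0.0
```

```bash
for i in 1 2 3 4; do python3 -m creep '[{"slide":[0,0,0.5],"turn":[0,0,0]},{"slide":[0,0,1],"turn":[0,0,0]},{"slide":[0,0,1],"turn":[0,0,0]}]'|grep -E 'pos|contact'; done
```

```text
eef_pos: [0.59, 0.0413, 0.1311]
contact_force: [0.8, 0.2, 0.2]
eef_pos: [0.59, 0.0413, 0.1301]
contact_force: [0.1, 0.1, -0.3]
eef_pos: [0.59, 0.0413, 0.1291]
contact_force: [0.6, -0.3, 0.4]
eef_pos: [0.59, 0.0413, 0.1281]
contact_force: [0.0, -0.1, 0.5]
```

```bash
for i in 1 2; do python3 -m creep '[{"slide":[0,0,0.5],"turn":[0,0,0]},{"slide":[0,0,1],"turn":[0,0,0]},{"slide":[0,0,1],"turn":[0,0,0]}]'|grep -E 'pos|contact'; done
```

```text
eef_pos: [0.59, 0.0413, 0.1271]
contact_force: [0.6, 0.4, 0.0]
eef_pos: [0.5901, 0.0413, 0.1265]
contact_force: [-1.2, -0.1, 2.6]
```

```bash
python3 -m creep '[{"slide":[0,0,0.4],"turn":[0,0,0]},{"slide":[0,0,0.7],"turn":[0,0,0]},{"slide":[0,0,0.7],"turn":[0,0,0]},{"slide":[0,0,0.7],"turn":[0,0,0]}]'|grep -E 'pos|contact'; python3 -c "
from h import *
print(ctrl.get_state()['ft_torque'])"
```

```text
eef_pos: [0.5902, 0.0412, 0.1264]
contact_force: [-3.6, 0.8, 8.0]
[0.05936875 0.7169303  0.01370408]
```

```bash
python3 -m creep '[{"slide":[0.5,0,0.1],"turn":[0,0,0]},{"slide":[0.5,0,0.1],"turn":[0,0,0]},{"slide":[0.5,0,0.1],"turn":[0,0,0]},{"slide":[0.5,0,0.1],"turn":[0,0,0]},{"slide":[0.5,0,0.1],"turn":[0,0,0]},{"slide":[0.5,0,0.1],"turn":[0,0,0]},{"slide":[0.5,0,0.1],"turn":[0,0,0]},{"slide":[0.5,0,0.1],"turn":[0,0,0]}]'|grep -E 'pos|contact';python3 -m creep '[{"slide":[0,0,0],"turn":[0,0,0]},{"slide":[0,0,0],"turn":[0,0,0]},{"slide":[0,0,0],"turn":[0,0,0]},{"slide":[0,0,0],"turn":[0,0,0]},{"slide":[0,0,0],"turn":[0,0,0]},{"slide":[0,0,0],"turn":[0,0,0]},{"slide":[0,0,0],"turn":[0,0,0]},{"slide":[0,0,0],"turn":[0,0,0]}]'
python3 - <<'E'
from h import *
f=grab('wrist','pics/w5.png')
E
```

```text
eef_pos: [0.5901, 0.0413, 0.1265]
contact_force: [-1.6, 0.6, 8.2]
clock: 21.6
eef_pos: [0.5901, 0.0413, 0.1265]
eef_rot: [3.141, 0.002, 2.899]
contact_force: [-1.4, -0.2, 6.8]
finger_gap: 0.0724
grip_force: 3.7
```

View pics/w5.png

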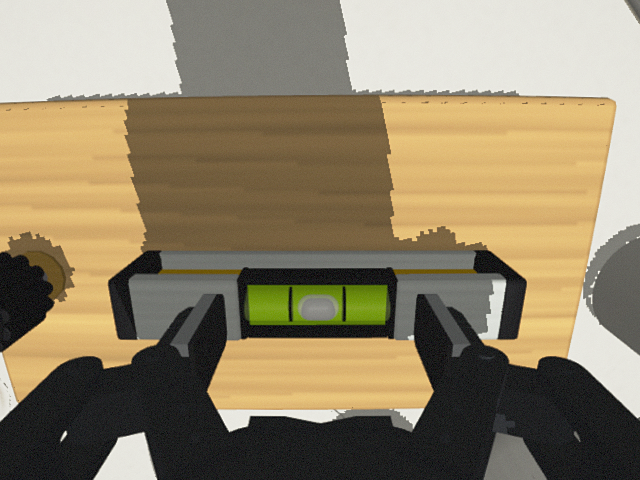

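The fingertips press the flats on either side of the vial. The bubble at (318,308) lies between the marks at 291 and 345, and the push holds steady at about 7 N.

```bash
python3 -c "
from h import *
print(ctrl.job_done())"
```

```text
the job is handed in; nothing more can be done
None
```

The level lies lengthwise on the shelf beside the knob, with its bubble between the marks; I handed the job in at about 22 s with the fingertips still pressing its middle at about 7 N, and nothing else was touched.

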